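# Draw the gate bolt against its spring catch

### The job

A gate lock has just been welded up and lies on the bench, bolted shut. Hold its sprung safety catch down by the long ribbed pad with one fingertip, and with the other fingertip push the bolt by its upright lug, away from the post, until it is fully drawn; then let the catch spring back up so that it locks the bolt open. Push only: do not grip anything or force the lock, and leave the loose pieces around it where they are.

Things in the scene. Friction and masses are not known exactly. Their poses are not given: they have to be found in the camera images.
- gate_lock: Fixed steel gate lock on the bench: rail (120 x 275 x 40 mm box section) with the lock; post lying across, with the keeper. Origin on the bench under the bolt's axis, at mid lug (bolt shut). y along the bolt: post at y -180 to -120 mm, rail -105 to +170; bolt is drawn in +y. x across: catch pad at -63, lug at +6 mm. Rail x -75 to +45. Fixed parts under 76 mm; hinge cheeks 97 mm (x -32, y -87 and +90).
- bolt_travel (a joint): Travel of the bolt, m: 0 shut in the keeper (1.5 mm play while the catch is up), 0.040 fully drawn, at a solid stop. 2 N of friction, no spring. A bar 18 mm wide, its top at z = 67 mm, with square notches in its top: with the catch up it is caught in each notch, both ways; in the last notch when drawn 36.5 to 40 mm.
- lug_face (a point): Centre of the lug's push face, the one towards the post (outward normal: the lock's -y), 95 mm above the bench; moves with the bolt. The lug is an upright plate welded on the bolt, 40 mm wide across it (x), 8 mm thick along it (y), with a half-round top 120 mm above the bench.
- gate_bolt: The sliding bolt with its lug, one steel piece, 287 mm long. Its frame is the lock's, shifted along y by the bolt's travel (origin on the bench, under the bolt's axis and the middle of the lug's thickness; the lug's middle is at x = +6 mm).
- catch (a joint): Angle of the spring catch, rad: 0 up, its nose in a notch of the bolt; grows as the pad is pressed; from 0.22 the nose is clear; 0.40 solid stop. A rocker on a pin along y at x -32 mm, z 88 mm; the nose (y +75 mm) rises as the pad sinks. At mid pad 4.5 N start to move it, 7 mm of pressing frees the bolt, 9 mm (9 N) is a good depth, 12 mm the stop. Springs back up when let go over a notch.
- pad_mid (a point): Centre of the top of the catch's press pad, a ribbed plate 34 mm wide across the bolt (x), 120 mm long along it (y), parallel to the bolt; its top is 92 mm above the bench when up. A fingertip can slide along it while pressing. It lies 69 mm across the bolt from the lug's middle; moves with the catch.
- tube_offcut: Loose bystander: upright piece of round tube, 62 mm across, 128 mm tall; origin under its centre.
- square_tube: Loose bystander: piece of square tube 30 x 90 x 30 mm lying on the bench; origin under its centre.
- round_slug: Loose bystander: round steel slug 35 mm across, 26 mm tall; origin under its centre.
- nut: Loose bystander: hexagon nut 27 mm across, 13 mm tall; origin under its centre.

How it is judged:
By the outcome, as a careful person would: the job done as asked, in the order asked, and still so for the second after the job is handed in, with the robot touching nothing.
It also fails if it takes over 48 s, if anything falls off the work surface, if the arm or the gripper's body presses on something with over 40 N, if the wrist force passes 120 N, or if a joint passes its speed limit or range.

### The arm

A 7-joint arm with a two-finger parallel gripper is mounted at the origin on the work surface; the furniture and walls round the work are solid. World frame = base frame: x ahead of the robot, y to its left, z up, the work surface at z = 0. Lengths are in m, angles in rad, forces in N, time in s.
With the tool pointing down it reaches from about 0.4 to 0.875 m from the base axis. Payload 19.3 kg.
Tool frame: the origin (TCP) lies on the mounting face of the last link; the fingertips stand 173 mm ahead of it and the grasp point (between the pads) lies 155 mm ahead of it (bot.grip_point_offset is the distance from the TCP to the grasp point, in m); z points along the fingers, y is the line along which they close (so a half turn about z gives the same grasp; the last joint's range is limited). The gripper opens to 85 mm and grips with 20 to 120 N. Pads are 22 mm wide; open, the fingers measure 114 mm over their backs; the gripper's body (76 mm by 85 mm) begins 54 mm behind the grasp point. The pads swing forward as they close: fully open they stand 13 mm farther back than shut.
Start: joints at [-0.07, 0.521, -0.036, 1.599, 0.021, 1.021, -0.113], TCP at [0.625, -0, 0.405] pointing down, gripper open.
Joint ranges: [-2.91, 2.91], [-0.3, 2.13], [-1.5, 1.42], [0.17, 2.43], [-1.26, 4.41], [0.16, 1.93], [-2.52, 2.52]. Speed limits (rad/s): [1.89, 1.89, 2.39, 2.39, 3.01, 3.01, 3.01].

### API

Orientations are given as [roll, pitch, yaw] about the fixed x, y, z axes, in that order (R = Rz(yaw) Ry(pitch) Rx(roll)).
In Python, from workcell import bot gives the robot as it stands.
- The arm moves only by the tool arm_command, never from a script. Its argument "deltas" is a list of rows, each a list of 3 entries, a list of its own where there are three numbers: the shift along the tool's x, y, z in cm, then the turn, a rotation vector about the tool's x, y, z in rad, then the finger opening in cm, from 0 to 8.54. In form: [[[tx, ty, tz], [rx, ry, rz], claw], ...]. A call has 1 to 20 rows; each row shifts and turns the commanded pose from where the row before left it, along the tool's axes as they then stand; what a row does not reach is not made up. A row lasts 1/10 s, in which the tool goes at most 50 mm and 8.59 degrees, less where a joint would pass 70% of its speed; a pose out of reach is approached as far as the arm can. A call with a gripper value outside its range is refused whole. The fingers move at their own pace and stop on an object; "newtons" is the grip in N (left out, the last holds). Time passes only in rows, so rows that do not move let the fingers close. It gives the time, the measured TCP pose, the force, the opening and the grip force at its end, in the units of the state.
- bot.observe(): the state, without advancing time (a new reading comes with each control period).
- bot.grab_frame(name): name is "scene" or "side" or "wrist"; returns a dict with "frame" (384x512x3 uint8, red, green, blue), "K" (3x3 intrinsics, pixels), "rvec" (rotation vector, rad) and "tvec" (3), from world to camera coordinates, as OpenCV has them; the wrist camera has in their place "T_tool_cam" (4x4, takes a point from camera to tool coordinates, whose origin is the TCP and whose axes are the flange's). Camera axes: x right, y down, z forward; pixel columns grow to the right and rows downward; lengths in m; the calibration is good to about 2 mm. A picture is of the moment at which its call begins: read the wrist's pose just before it. There is no depth.
- bot.job_done(): hands the job in; it is judged then, once.
Trained networks look in a picture, given as the dict that the camera call returned (one of the last four; its "shot" number tells which), for a name from the list of things; names that differ only in an ending like _2 or _b are one class to them, and where a whole thing is asked for, a point or a joint stands for the part that bears it (a point fixed in the world has none). Each returns a list of dicts, best first, with "p" (0 to 1); they miss things now and then, are a little off and sometimes report something else, mostly with a low value. They report only what shows in the picture. A call takes as long as a camera call.
- bot.find_in(name, picture): "rect" ([left, top, width, height] in pixels, round what is visible of it).
- bot.mark_of(name, picture): "at" ([column, row] in pixels: a listed point, or the origin of a listed thing).
The state is a dict: "clock": time; "qpos": joint angles; "qd": joint speeds; "joint_efforts": joint torques, N m; "position": TCP position; "tool_rot": TCP orientation; "force": force on the tool from outside, world axes, zero at the start; "moment": the same for the moment, N m; "grip_width": finger opening in m; "finger_force": force on a finger pad.
Only numpy, scipy, OpenCV 4.12 (cv2) and the standard library are available. Lean on these libraries where they do the work, as an engineer would, in place of code of your own. Each camera call takes 0.05 s, during which the arm holds its last target. There are 200 camera calls.

## Working session

There is one attempt and no reset: what is moved stays moved. The work goes in short steps, Python scripts to look and compute and a tool call to move; the robot and the scene stay as the last step left them, time stands still between calls to the robot, and variables do not carry over. Pictures are saved under pics/ and viewed, at most 10 in all, crops included, and the job is handed in when it is done.

Besides the shell and the picture viewer there is one more tool, called after "Request:" as name(argument=value, ...), one argument or row to a line, values as JSON. arm_command: Moves the arm, as the interface text tells. Its arguments: {"type":"object","properties":{"deltas":{"type":"array","items":{"type":"array"}},"newtons":{"type":"number"}},"required":["deltas"]}

```bash
mkdir -p pics; cat > h.py <<'E'
import numpy as np, cv2
from workcell import bot
def P(f):
    R=cv2.Rodrigues(np.array(f["rvec"],float))[0]; return f["K"],R,np.array(f["tvec"],float).ravel()
def proj(f,X):
    return cv2.projectPoints(np.array(X,float).reshape(-1,3),np.array(f["rvec"],float),np.array(f["tvec"],float),np.array(f["K"],float),None)[0].reshape(-1,2)
def onz(f,uv,z):
    K,R,t=P(f); d=R.T@np.linalg.inv(K)@np.array([*uv,1]); c=-R.T@t
    return c+d*(z-c[2])/d[2]
def save(f,n): cv2.imwrite("pics/"+n,f["frame"][:,:,::-1])
E
python3 - <<'E'
from h import *
s=bot.observe(); print(s["position"],s["tool_rot"],s["grip_width"],s["clock"])
Z=dict(gate_lock=0,lug_face=.095,gate_bolt=0,pad_mid=.092,tube_offcut=0,square_tube=0,round_slug=0,nut=0)
ims=[]
for c in("scene","side"):
    f=bot.grab_frame(c); ims.append(f["frame"])
    K,R,t=P(f); print(c,"cam at",(-R.T@t).round(3))
    for n,z in Z.items():
        for m in bot.mark_of(n,f)[:2]: print(n,round(m["p"],2),np.round(m["at"],1),onz(f,m["at"],z).round(4)[:2])
    save(f,c+"0.png")
E
```

```text
[ 6.24850113e-01 -2.77377605e-05  4.04113968e-01] [-3.14040883e+00  7.27197440e-05  1.57074427e+00] 0.08545414578286424 0.0
scene cam at [ 0.238 -0.463  0.723]
gate_lock 0.8 [302.4 250.2] [ 0.5597 -0.1121]
lug_face 0.94 [307.7 229.8] [ 0.5549 -0.1238]
lug_face 0.28 [311.3 211.3] [ 0.5898 -0.0885]
gate_bolt 0.65 [300.1 253.7] [ 0.55  -0.117]
pad_mid 0.86 [274.  238.9] [ 0.4853 -0.1057]
tube_offcut 0.94 [354.1 263.3] [ 0.6371 -0.1976]
tube_offcut 0.59 [308.5 208.1] [ 0.6431 -0.0201]
round_slug 0.57 [255.3 284.8] [ 0.4256 -0.1314]
nut 0.67 [313.6 209.6] [ 0.651  -0.0304]
side cam at [0.33  0.757 0.576]
gate_lock 0.94 [264.8 190.2] [ 0.552  -0.1183]
lug_face 0.58 [261.5 159.3] [ 0.5607 -0.1166]
gate_bolt 0.62 [262.4 188.3] [ 0.5608 -0.1261]
gate_bolt 0.42 [221.2 204.4] [ 0.6443 -0.0237]
pad_mid 0.98 [287.5 167.8] [ 0.4872 -0.0944]
tube_offcut 0.78 [244.  172.2] [ 0.6357 -0.1984]
square_tube 0.61 [296.8 224.9] [0.4395 0.0122]
round_slug 0.74 [311.  195.3] [ 0.4263 -0.1248]
nut 0.59 [220. 203.] [ 0.6495 -0.029 ]
```

View pics/scene0.png

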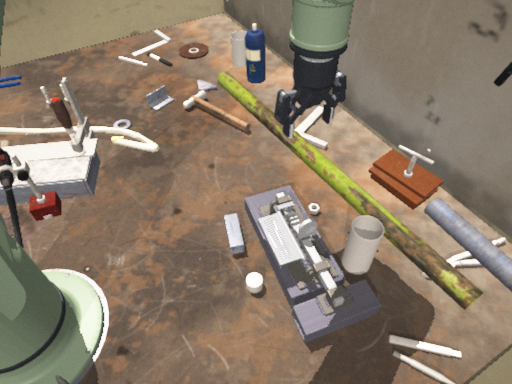

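View pics/side0.png

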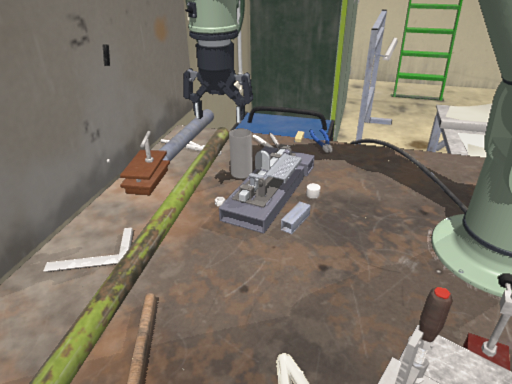

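The lock lies nearly square with the world, with its post towards -y (scene pixel 340,310), and the lug is near (308,230). The tube stands on the +x side near the post (360,250). I'll move over the lock for a wrist view.

Request:
arm_command(
  deltas=[
    [[-2.5, -1.8, 0], [0, 0, 0], 5.5],
    [[-2.5, -1.8, 0], [0, 0, 0], 5.5],
    [[-2.5, -1.8, 0], [0, 0, 0], 5.5],
    [[-2.5, -1.8, 0], [0, 0, 0], 5.5],
    [[0, 0, 0], [0, 0, 0], 5.5],
    [[0, 0, 0], [0, 0, 0], 5.5],
  ],
)

```text
clock: 1.5
position: [0.5529, -0.1003, 0.405]
tool_rot: [3.141, -0.0, 1.57]
force: [-0.6, 0.5, 0.9]
grip_width: 0.0548
finger_force: 0.0
```

```bash
cat >> h.py <<'E'
from scipy.spatial.transform import Rotation as Ro
def wrist():
    s=bot.observe(); f=bot.grab_frame("wrist")
    T=np.eye(4); T[:3,:3]=Ro.from_euler("xyz",s["tool_rot"]).as_matrix(); T[:3,3]=s["position"]
    M=np.linalg.inv(T@np.array(f["T_tool_cam"])); g=f
    g["rvec"]=cv2.Rodrigues(M[:3,:3])[0].ravel(); g["tvec"]=M[:3,3]
    return g
E
python3 - <<'E'
from h import *
s=bot.observe(); print(s["position"],s["tool_rot"],s["grip_width"],s["force"],s["clock"])
f=wrist(); print(np.round(f["T_tool_cam"],3).tolist())
save(f,"w1.png")
for n,z in dict(gate_lock=0,lug_face=.095,gate_bolt=0,pad_mid=.092,tube_offcut=0).items():
    for m in bot.mark_of(n,f)[:2]: print(n,round(m["p"],2),np.round(m["at"],1),onz(f,m["at"],z).round(4)[:2])
E
```

```text
[ 0.55292698 -0.10034936  0.40499312] [ 3.14105328e+00 -7.80037698e-05  1.56970162e+00] 0.05476230331606487 [-0.59868184  0.52298479  0.93519264] 1.5
[[0.0, -0.952, -0.307, 0.079], [1.0, 0.0, 0.0, -0.0], [-0.0, -0.307, 0.952, 0.03], [0.0, 0.0, 0.0, 1.0]]
gate_lock 0.82 [260.7 173.5] [ 0.556  -0.1157]
gate_lock 0.53 [318.4 223.8] [ 0.6427 -0.1935]
gate_bolt 0.57 [258.3 174.5] [ 0.5526 -0.1172]
pad_mid 0.7 [199.2 185.4] [ 0.4888 -0.1057]
tube_offcut 0.75 [316.8 222. ] [ 0.6401 -0.1905]
```

View pics/w1.png

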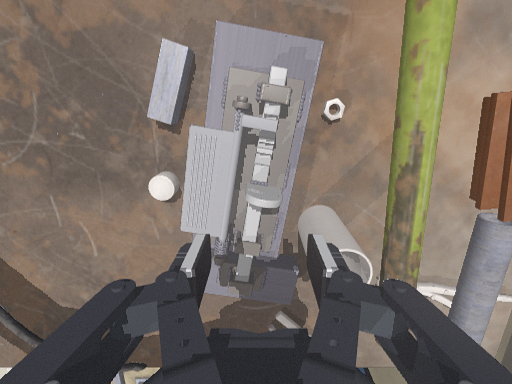

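The wrist view shows the rail's +y end corners at (218,21) and (323,42), the pad's left edge from (192,126) to (182,231), and the lug top near (263,195). The lock is yawed slightly.

```bash
python3 - <<'E'
from h import *
from scipy.optimize import least_squares
f=wrist()
for n,uv,z in [("railTL",(218,21),.04),("railTR",(323,42),.04),("padTL",(192,126),.092),("padBL",(182,231),.092),("padTR",(241,132),.092),("padBR",(233,237),.092)]:
    print(n,onz(f,uv,z)[:2].round(4))
fs=bot.grab_frame("scene"); fd=bot.grab_frame("side")
obs=[(f,(218,21),(-.075,.17,.04),3),(f,(323,42),(.045,.17,.04),3),(f,(260.7,173.5),(0,0,0),1)]
for g in(fs,fd):
    for n,X in dict(gate_lock=(0,0,0),lug_face=(.006,-.004,.095)).items():
        m=bot.mark_of(n,g)
        if m: obs.append((g,m[0]["at"],X,1)); 
def W(p,X):
    c,s=np.cos(p[2]),np.sin(p[2]); return [p[0]+c*X[0]-s*X[1],p[1]+s*X[0]+c*X[1],X[2]]
fun=lambda p:np.concatenate([w*(proj(g,W(p,X))[0]-np.array(uv)) for g,uv,X,w in obs])
r=least_squares(fun,[.555,-.117,-.15],loss="soft_l1"); p=r.x; print(p.round(4),fun(p).reshape(-1,2).round(1).tolist())
c,s=np.cos(p[2]),np.sin(p[2])
for uv in[(192,126),(182,231),(241,132),(233,237)]:
    q=onz(f,uv,.092)[:2]-p[:2]; print("pad local",(c*q[0]+s*q[1]).round(4),(-s*q[0]+c*q[1]).round(4))
im=f["frame"].copy()
for X in[(-.075,.17,.04),(.045,.17,.04),(.045,-.105,.04),(-.075,-.105,.04),(.006,-.004,.12),(-.063,-.06,.092),(-.063,.06,.092),(-.014,-.004,.1),(.026,-.004,.1)]:
    cv2.circle(im,tuple(int(v) for v in proj(f,W(p,X))[0].round()),2,(255,0,0),-1)
cv2.imwrite("pics/w2.png",cv2.resize(im[:320,130:400],None,fx=1.85,fy=1.85)[:,:,::-1])
E
```

```text
railTL [0.5094 0.0635]
railTR [0.6234 0.0436]
padTL [ 0.4859 -0.0422]
padBL [ 0.4659 -0.159 ]
padTR [ 0.5352 -0.0481]
padBR [ 0.5238 -0.1665]
[ 0.5543 -0.1165 -0.1674] [[-2.0, -0.1], [10.0, 0.1], [-1.3, 1.3], [-0.2, 0.9], [0.4, -2.1], [-3.6, 0.9], [0.4, -2.4]]
pad local -0.0799 0.0619
pad local -0.0801 -0.0566
pad local -0.0303 0.0643
pad local -0.0218 -0.0544
```

View pics/w2.png

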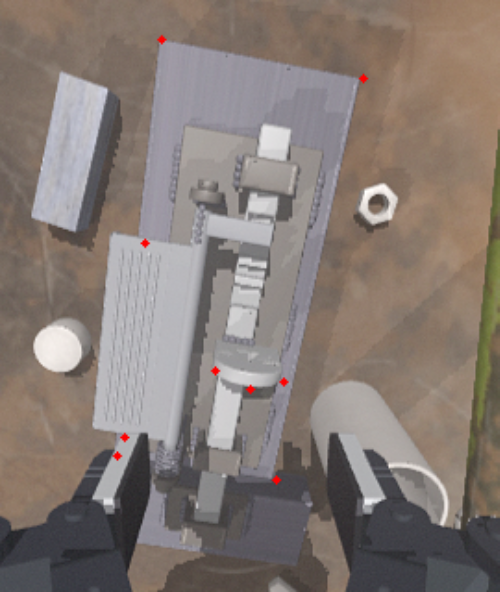

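The reprojected points sit on the rail corners, lug and pad. The lock is at (0.554, -0.1165) with a yaw of about -0.167. Next I'll align the fingers and go down to just above the pad.

Request:
arm_command(
  deltas=[
    [[-1.7, -1.5, 0], [0, 0, 0], 5.45],
    [[-1.7, -1.55, 0], [0, 0, 0], 5.45],
    [[0, 0, 2], [0, 0, 0.084], 5.45],
    [[0, 0, 2], [0, 0, 0.083], 5.45],
    [[0, 0, 2.5], [0, 0, 0], 5.45],
    [[0, 0, 2.5], [0, 0, 0], 5.45],
    [[0, 0, 2], [0, 0, 0], 5.45],
    [[0, 0, 1], [0, 0, 0], 5.45],
    [[0, 0, 0], [0, 0, 0], 5.45],
    [[0, 0, 0], [0, 0, 0], 5.45],
    [[0, 0, 0], [0, 0, 0], 5.45],
  ],
)

```text
clock: 3.25
position: [0.5228, -0.1341, 0.2857]
tool_rot: [3.14, 0.0, 1.404]
force: [-1.6, -0.5, 1.1]
grip_width: 0.0547
finger_force: 0.0
```

```bash
python3 - <<'E'
from h import *
s=bot.observe(); print(s["position"],s["tool_rot"],s["grip_width"],s["force"],s["moment"],s["clock"])
f=bot.grab_frame("scene"); w=wrist(); d=bot.grab_frame("side")
A=cv2.resize(f["frame"][150:350,200:400],(400,400)); B=cv2.resize(d["frame"][100:240,190:330],(400,400),interpolation=cv2.INTER_CUBIC)
cv2.imwrite("pics/a1.png",np.hstack([A,B])[:,:,::-1])
save(w,"w3.png")
E
```

```text
[ 0.52279895 -0.13410921  0.28571619] [3.14006919e+00 7.16805002e-06 1.40369722e+00] 0.05470063898171671 [-1.61249626 -0.53545841  1.13598003] [ 0.04085821  0.01274824 -0.00341684] 3.25
```

View pics/a1.png

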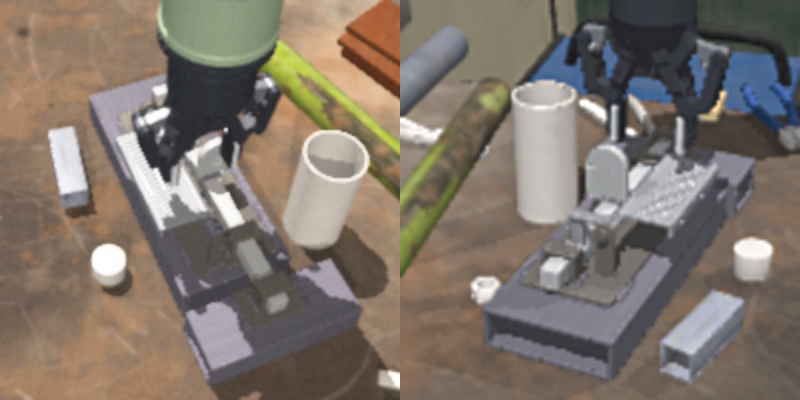

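View pics/w3.png

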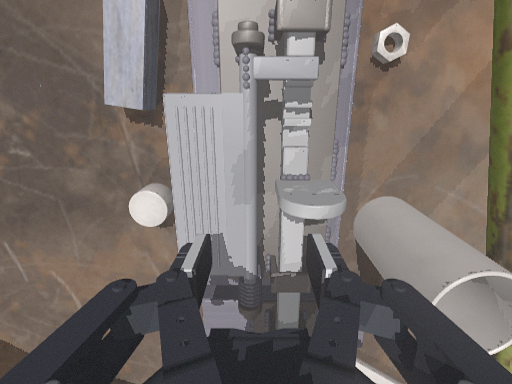

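The wrist and scene views show the left tip over the ribbed pad (200,260) and the right tip just on the post side of the lug (318,255), clear of the tube. I'll go down gently.

Request:
arm_command(
  deltas=[
    [[0, 0, 0.8], [0, 0, 0], 5.45],
    [[0, 0, 0.6], [0, 0, 0], 5.45],
    [[0, 0, 0.4], [0, 0, 0], 5.45],
    [[0, 0, 0], [0, 0, 0], 5.45],
    [[0, 0, 0], [0, 0, 0], 5.45],
  ],
)

```text
clock: 3.9
position: [0.5225, -0.134, 0.2665]
tool_rot: [-3.141, 0.0, 1.404]
force: [-0.1, 0.8, -0.4]
grip_width: 0.0543
finger_force: 0.0
```

Request:
arm_command(
  deltas=[
    [[0, 0, 0.2], [0, 0, 0], 5.45],
    [[0, 0, 0.2], [0, 0, 0], 5.45],
    [[0, 0, 0], [0, 0, 0], 5.45],
    [[0, 0, 0], [0, 0, 0], 5.45],
  ],
)

```text
clock: 4.3
position: [0.5225, -0.134, 0.2627]
tool_rot: [-3.142, -0.0, 1.404]
force: [0.5, 0.9, -0.8]
grip_width: 0.0542
finger_force: 0.0
```

Request:
arm_command(
  deltas=[
    [[0, 0, 0.2], [0, 0, 0], 5.45],
    [[0, 0, 0], [0, 0, 0], 5.45],
    [[0, 0, 0], [0, 0, 0], 5.45],
  ],
)

```text
clock: 4.6
position: [0.5225, -0.134, 0.2608]
tool_rot: [3.141, 0.0, 1.404]
force: [-1.1, 0.8, 5.5]
grip_width: 0.0542
finger_force: 2.7
```

Request:
arm_command(
  deltas=[
    [[0, 0, 0.2], [0, 0, 0], 5.45],
    [[0, 0, 0], [0, 0, 0], 5.45],
    [[0, 0, 0], [0, 0, 0], 5.45],
  ],
)

```text
clock: 4.9
position: [0.5224, -0.134, 0.2589]
tool_rot: [-3.141, 0.0, 1.404]
force: [-1.5, 0.4, 7.1]
grip_width: 0.0545
finger_force: 3.7
```

Request:
arm_command(
  deltas=[
    [[0, 0, 0.2], [0, 0, 0], 5.45],
    [[0, 0, 0], [0, 0, 0], 5.45],
    [[0, 0, 0], [0, 0, 0], 5.45],
  ],
)

```text
clock: 5.2
position: [0.5224, -0.134, 0.2569]
tool_rot: [-3.141, -0.0, 1.404]
force: [-2.3, 0.2, 7.1]
grip_width: 0.0544
finger_force: 4.5
```

Contact came at a TCP height of about 0.2615. I'll press on to 9 mm, then check.

Request:
arm_command(
  deltas=[
    [[0, 0, 0.2], [0, 0, 0], 5.45],
    [[0, 0, 0.25], [0, 0, 0], 5.45],
    [[0, 0, 0], [0, 0, 0], 5.45],
    [[0, 0, 0], [0, 0, 0], 5.45],
  ],
)

```text
clock: 5.6
position: [0.5226, -0.1341, 0.2527]
tool_rot: [3.141, 0.0, 1.404]
force: [-1.1, 0.5, 12.8]
grip_width: 0.0547
finger_force: 6.1
```

```bash
python3 - <<'E'
from h import *
s=bot.observe(); print(s["position"],s["force"],s["moment"],s["finger_force"])
w=wrist(); d=bot.grab_frame("side")
A=cv2.resize(w["frame"][:330,130:420],(527,600)); B=cv2.resize(d["frame"][120:225,210:300],None,fx=3,fy=3,interpolation=cv2.INTER_CUBIC)
B=cv2.copyMakeBorder(B,0,600-B.shape[0],0,0,0)
cv2.imwrite("pics/a2.png",np.hstack([A,B])[:,:,::-1])
E
```

```text
[ 0.52263489 -0.13410149  0.25270384] [-1.07251158  0.53981964 12.80489029] [ 0.20098691  0.78043169 -0.02743026] 6.145586448255926
```

View pics/a2.png

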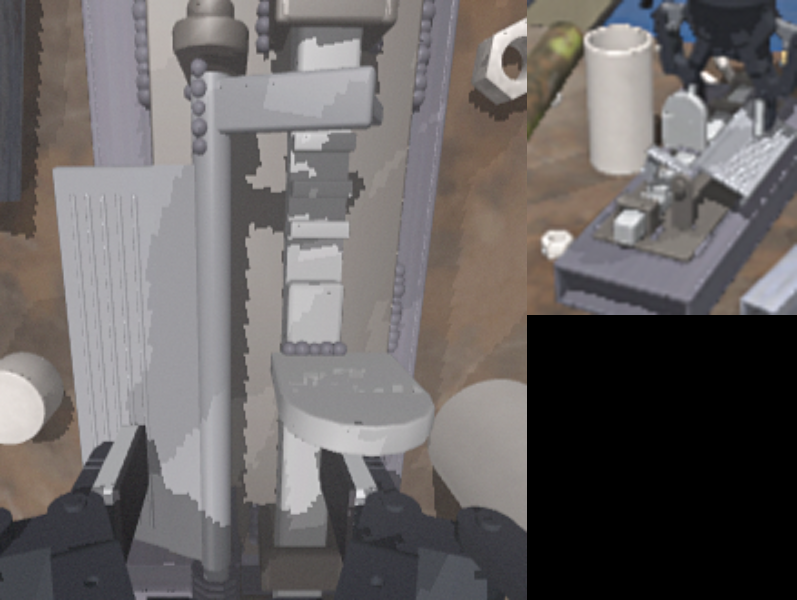

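Pad is pressed and the nose (355,100) is raised; the right tip stands behind the lug with a gap of several mm. Now I'll push along +x of the tool.

Request:
arm_command(
  deltas=[
    [[0.3, 0, 0], [0, 0, 0], 5.45],
    [[0.3, 0, 0], [0, 0, 0], 5.45],
    [[0.3, 0, 0], [0, 0, 0], 5.45],
    [[0.3, 0, 0], [0, 0, 0], 5.45],
    [[0.3, 0, 0], [0, 0, 0], 5.45],
    [[0, 0, 0], [0, 0, 0], 5.45],
    [[0, 0, 0], [0, 0, 0], 5.45],
  ],
)

```text
clock: 6.4
position: [0.5246, -0.1201, 0.2526]
tool_rot: [-3.141, 0.001, 1.403]
force: [-5.7, -4.3, 11.5]
grip_width: 0.0547
finger_force: 6.3
```

```bash
cat > m.py <<'E'
from h import *
s=bot.observe(); print(s["position"].round(4) if hasattr(s["position"],"round") else s["position"],np.round(s["force"],1),np.round(s["moment"],2))
p=[.5543,-.1165,-.1674]; c,sn=np.cos(p[2]),np.sin(p[2])
loc=lambda q:np.round([1e3*(c*(q[0]-p[0])+sn*(q[1]-p[1])),1e3*(-sn*(q[0]-p[0])+c*(q[1]-p[1]))],1)
print("tcp local",loc(s["position"]))
for f in(wrist(),bot.grab_frame("scene"),bot.grab_frame("side")):
    for n,z in(("lug_face",.095),("gate_bolt",0)):
        for m in bot.mark_of(n,f)[:1]: print(n,round(m["p"],2),loc(onz(f,m["at"],z)))
E
python3 m.py
```

```text
[ 0.5246 -0.1201  0.2526] [-5.7 -4.3 11.5] [-1.14  1.44  0.23]
tcp local [-28.7  -8.5]
lug_face 0.79 [2.3 4.8]
gate_bolt 0.61 [-3.6  6.2]
lug_face 0.79 [ 3.6 -4. ]
gate_bolt 0.6 [-2.2  5.6]
lug_face 0.7 [-0.1 18.9]
gate_bolt 0.61 [ 2.7 -4.5]
```

Request:
arm_command(
  deltas=[
    [[0.3, 0, 0], [0, 0, 0], 5.45],
    [[0.3, 0, 0], [0, 0, 0], 5.45],
    [[0.3, 0, 0], [0, 0, 0], 5.45],
    [[0.3, 0, 0], [0, 0, 0], 5.45],
    [[0.3, 0, 0], [0, 0, 0], 5.45],
    [[0.3, 0, 0], [0, 0, 0], 5.45],
    [[0, 0, 0], [0, 0, 0], 5.45],
    [[0, 0, 0], [0, 0, 0], 5.45],
  ],
)

```text
clock: 7.65
position: [0.5276, -0.1024, 0.2525]
tool_rot: [-3.141, 0.001, 1.403]
force: [-4.7, -5.9, 11.1]
grip_width: 0.0546
finger_force: 6.2
```

```bash
python3 m.py; python3 - <<'E'
from h import *
w=wrist(); cv2.imwrite("pics/a3.png",cv2.resize(w["frame"][:330,130:420],(527,600))[:,:,::-1])
E
```

```text
[ 0.5276 -0.1024  0.2525] [-4.7 -5.9 11.1] [-1.3   1.43  0.18]
tcp local [-28.7   9.5]
lug_face 0.55 [ 2.3 22.1]
gate_bolt 0.83 [-4.1 24.2]
lug_face 0.68 [ 4. 19.]
gate_bolt 0.74 [-6.9 22. ]
gate_bolt 0.9 [ 1.8 23.1]
```

View pics/a3.png

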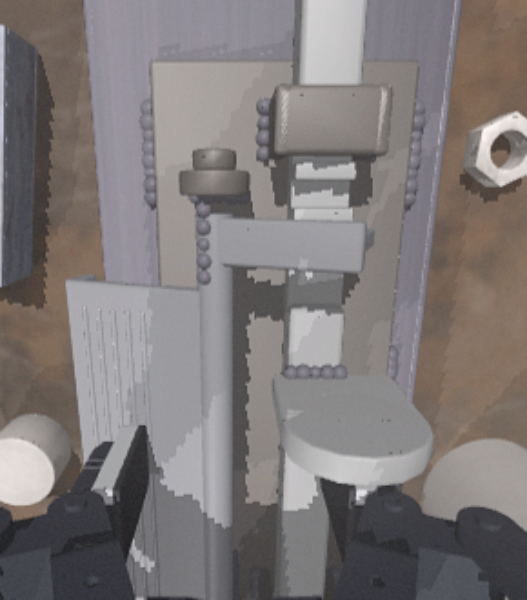

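The bolt slides with the finger and is now drawn by about 24 mm. I'll go on and feel for the stop.

Request:
arm_command(
  deltas=[
    [[0.3, 0, 0], [0, 0, 0], 5.45],
    [[0.3, 0, 0], [0, 0, 0], 5.45],
    [[0.3, 0, 0], [0, 0, 0], 5.45],
    [[0.3, 0, 0], [0, 0, 0], 5.45],
    [[0, 0, 0], [0, 0, 0], 5.45],
    [[0, 0, 0], [0, 0, 0], 5.45],
  ],
)

```text
clock: 8.75
position: [0.5296, -0.0905, 0.2525]
tool_rot: [-3.141, 0.001, 1.403]
force: [-5.1, -5.8, 11.3]
grip_width: 0.0548
finger_force: 6.2
```

Request:
arm_command(
  deltas=[
    [[0.15, 0, 0], [0, 0, 0], 5.45],
    [[0, 0, 0], [0, 0, 0], 5.45],
    [[0, 0, 0], [0, 0, 0], 5.45],
  ],
)

```text
clock: 9.05
position: [0.5298, -0.0893, 0.2525]
tool_rot: [-3.141, 0.002, 1.403]
force: [-5.0, -7.5, 11.6]
grip_width: 0.0542
finger_force: 6.2
```

```bash
python3 m.py
```

```text
[ 0.5298 -0.0893  0.2525] [-5.  -7.5 11.6] [-1.58  1.5   0.18]
tcp local [-28.7  22.8]
gate_bolt 0.87 [-1.5 40.3]
lug_face 0.74 [ 1.8 26.9]
gate_bolt 0.69 [-42.8  48.8]
lug_face 0.62 [ 3.8 40.8]
gate_bolt 0.74 [ 3.7 38.3]
```

Request:
arm_command(
  deltas=[
    [[0.1, 0, 0], [0, 0, 0], 5.45],
    [[0, 0, 0], [0, 0, 0], 5.45],
    [[0, 0, 0], [0, 0, 0], 5.45],
  ],
)

```text
clock: 9.8
position: [0.5299, -0.0884, 0.2525]
tool_rot: [-3.141, 0.002, 1.403]
force: [-5.3, -8.4, 11.8]
grip_width: 0.0543
finger_force: 6.3
```

Request:
arm_command(
  deltas=[
    [[0.1, 0, 0], [0, 0, 0], 5.45],
    [[0, 0, 0], [0, 0, 0], 5.45],
    [[0, 0, 0], [0, 0, 0], 5.45],
  ],
)

```text
clock: 10.1
position: [0.5301, -0.0873, 0.2525]
tool_rot: [-3.141, 0.001, 1.403]
force: [-5.1, -7.9, 11.9]
grip_width: 0.0545
finger_force: 6.7
```

Request:
arm_command(
  deltas=[
    [[0.1, 0, 0], [0, 0, 0], 5.45],
    [[0, 0, 0], [0, 0, 0], 5.45],
    [[0, 0, 0], [0, 0, 0], 5.45],
  ],
)

```text
clock: 10.4
position: [0.5301, -0.087, 0.2525]
tool_rot: [-3.141, 0.002, 1.402]
force: [-6.2, -11.4, 12.5]
grip_width: 0.0545
finger_force: 9.0
```

```bash
python3 m.py
```

```text
[ 0.5301 -0.087   0.2525] [ -6.2 -11.4  12.5] [-2.36  1.58 -0.02]
tcp local [-28.7  25.1]
lug_face 0.89 [ 2.8 37.4]
gate_bolt 0.77 [-3.3 41.6]
lug_face 0.85 [ 0.5 25.1]
gate_bolt 0.95 [-1.  34.2]
lug_face 0.66 [ 4.8 36.2]
gate_bolt 0.98 [ 7.9 35.4]
```

At the stop: the force rose and the motion stalled at 40 mm by geometry. I'll ease off slightly and lift straight up.

Request:
arm_command(
  deltas=[
    [[-0.15, 0, 0], [0, 0, 0], 5.45],
    [[0, 0, 0], [0, 0, 0], 5.45],
    [[0, 0, -0.3], [0, 0, 0], 5.45],
    [[0, 0, -0.3], [0, 0, 0], 5.45],
    [[0, 0, -0.4], [0, 0, 0], 5.45],
    [[0, 0, -0.6], [0, 0, 0], 5.45],
    [[0, 0, -1.5], [0, 0, 0], 5.45],
    [[0, 0, -3], [0, 0, 0], 5.45],
    [[0, 0, -4], [0, 0, 0], 5.45],
    [[0, 0, -4], [0, 0, 0], 5.45],
    [[-2, 0, -1], [0, 0, 0], 5.45],
    [[0, 0, 0], [0, 0, 0], 5.45],
    [[0, 0, 0], [0, 0, 0], 5.45],
  ],
)

```text
clock: 12.15
position: [0.5271, -0.1063, 0.4033]
tool_rot: [3.141, -0.0, 1.403]
force: [-0.0, 0.4, -0.6]
grip_width: 0.0542
finger_force: 0.0
```

```bash
python3 m.py; python3 - <<'E'
from h import *
w=wrist(); cv2.imwrite("pics/a4.png",cv2.resize(w["frame"][:330,130:420],(527,600))[:,:,::-1])
E
```

```text
[ 0.5271 -0.1063  0.4033] [-0.   0.4 -0.6] [ 0.07 -0.01 -0.02]
tcp local [-28.6   5.5]
lug_face 0.9 [ 1.3 35.2]
gate_bolt 0.55 [-1.8 40.7]
lug_face 0.79 [-0.3 28.3]
gate_bolt 0.87 [-4.  35.7]
lug_face 0.7 [ -0.9 223.7]
gate_bolt 0.92 [ 7.5 36.3]
```

View pics/a4.png

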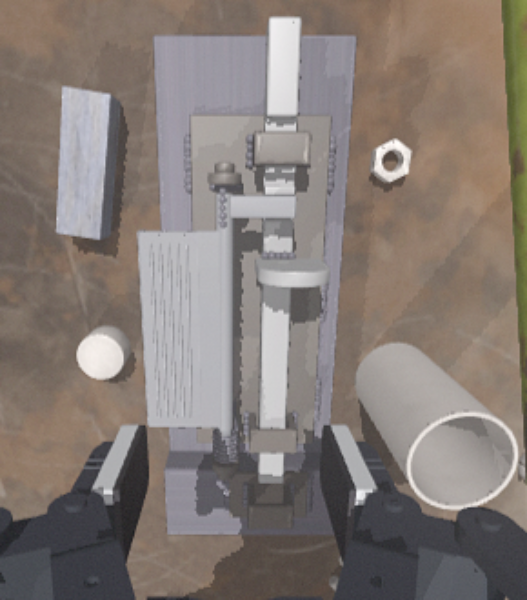

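The bolt is drawn, with the lug at (293,272) and its tip clear of the keeper. The loose pieces are undisturbed. I'll check numerically that the pad is back up and how far the lug has travelled.

```bash
python3 - <<'E'
from h import *
p=[.5543,-.1165,-.1674]; c,s=np.cos(p[2]),np.sin(p[2])
W=lambda X:[p[0]+c*X[0]-s*X[1],p[1]+s*X[0]+c*X[1],X[2]]
f=wrist(); k=lambda X:((proj(f,W(X))[0]-[130,0])*[527/290,600/330]).round(0)
print("pad left edge up",k((-.08,.062,.092)),k((-.08,-.0566,.092)))
print("pad left, pressed .3",k((-.078,.062,.078)),k((-.078,-.0566,.078)))
for t in(.03,.0365,.04): print(t,"lug top front",k((.006,t-.004,.12)),"bolt corners",k((-.009,t-.02,.067)))
E
```

```text
pad left edge up [141. 230.] [152. 425.]
pad left, pressed .3 [149. 229.] [158. 415.]
0.03 lug top front [300. 306.] bolt corners [265. 312.]
0.0365 lug top front [301. 294.] bolt corners [265. 301.]
0.04 lug top front [301. 287.] bolt corners [265. 296.]
```

The pad edge matches the "up" position, and the lug matches 40 mm of travel.

```bash
python3 -c "
from workcell import bot
print(bot.job_done())"
```

```text
the job is handed in; nothing more can be done
None
```

The bolt is fully drawn (about 40 mm, felt against its stop), the catch has sprung back up to lock it open, the loose pieces look undisturbed, and the job was handed in at about 12 s with the arm clear; no verdict came back.

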